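# Seal the gasketed parts tub

## Robot

A 7-joint arm with a two-finger parallel gripper is mounted at the origin on a cart in front of the work surface, level with it; the furniture and walls round the work are solid. World frame = base frame: x ahead of the robot, y to its left, z up, the work surface at z = 0. Lengths are in m, angles in rad, forces in N, time in s.
With the tool pointing down it reaches from about 0.4 to 0.85 m from the base axis. Payload 4.5 kg.
Tool frame: the origin (TCP) lies midway between the tips of the shut fingers; the grasp point (between the pads) lies 19 mm behind it; z points along the fingers, y is the line along which they close (so a half turn about z gives the same grasp; the last joint's range is limited). The gripper opens to 88 mm and grips with 3 to 60 N. Pads are 18 mm wide; open, the fingers measure 123 mm over their backs; the gripper's body (75 mm by 187 mm) begins 45 mm behind the grasp point.
Start: joints at [1.38, 0.689, -0.195, 1.565, 0.157, 0.902, -0.215], TCP at [0.139, -0.609, 0.204] pointing down, gripper open.
Joint ranges: [-3.01, 3.01], [-0.46, 2.08], [-1.47, 1.51], [0.13, 2.56], [-1, 4.14], [0.04, 2.09], [-2.66, 2.66]. Speed limits (rad/s): [2.57, 2.57, 3.14, 3.14, 3.14, 3.14, 3.14].

## Interface

Orientations are given as a unit quaternion [x, y, z, w].
In Python, from plant import get_state, viewer, workorder gives the robot as it stands. The module is installed in compiled form; this text tells all that it offers.
- The arm moves only by the tool step_arm, never from a script. Its argument "motion" is a list of rows, each an object of numbers: "wx", "wy", "wz": the turn, a rotation vector about the tool's x, y, z each as a share of 180 degrees, from -1 to 1; "dx", "dy", "dz": the shift along the tool's x, y, z each as a share of 8 cm, from -1 to 1; "claw": the finger opening in mm, from 0 to 88.1. A call has 1 to 8 rows; each row is the pose to reach, as a shift and turn from the pose commanded when the call began, along the tool's axes at that moment, turning the shorter way round; what a row does not reach only later rows make up. A row lasts 1/10 s, in which the tool goes at most 50 mm and 8.59 degrees, less where a joint would pass 70% of its speed; a pose out of reach is approached as far as the arm can. A call with a number of a shift or a turn outside -1 to 1 is refused whole. A call with a gripper value outside its range is refused whole. The fingers move at their own pace and stop on an object; "force" is the grip in N (left out, the last holds). Time passes only in rows, so rows that repeat a pose let the fingers close. It gives the time, the measured TCP pose, the force, the opening and the grip force at its end, in the units of the state.
- get_state(): the state, without advancing time (a new reading comes with each control period).
- viewer.snapshot(name): name is "scene" or "top"; returns (picture, depth): 420x560x3 uint8, red, green, blue; 420x560 float32, m along the optical axis (not along the pixel's ray), 0 where there is no reading.
- viewer.calibration(name): a dict with "vfov" (degrees; the focal length in pixels is half the picture's height over the tangent of half this angle, whatever the lens; pixels are square), "cx", "cy" (the principal point, pixels), "dist_coeffs" ([k1, k2, p1, p2, k3] as OpenCV has them; the pictures are not rectified), "extrinsics" (4x4, takes a point from camera to world coordinates). Camera axes: x right, y down, z forward; pixel columns grow to the right and rows downward; lengths in m; the calibration is good to about 2 mm. A picture is of the moment at which its call begins. calibration takes no time and is no camera call.
- workorder.finish_job(): hands the job in; it is judged then, once.
The state is a dict: "clock": time; "q": joint angles; "qd": joint speeds; "joint_torque": joint torques, N m; "tool_pos": TCP position; "eef_rot": TCP orientation; "contact_force": force on the tool from outside, world axes, zero at the start; "moment": the same for the moment, N m; "opening": opening from 0.0 (shut) to 1.0 (fully open); "finger_force": force on a finger pad.
Only numpy, scipy, OpenCV 4.12 (cv2) and the standard library are available. Lean on these libraries where they do the work, as an engineer would, in place of code of your own. Each camera call takes 0.05 s, during which the arm holds its last target. There are 200 camera calls.

## Task

Swing the tub's lid shut, then press round its edge, section by section, until all six sections of the rim are fully home in the seal. Press firmly but never force it (35 N would crack the rim), and leave the other things on the bench where they are.

Things in the scene. Friction and masses are not known exactly. Their poses are not given: they have to be found in the camera images.
- tub: White tub, 182 (x) x 222 (y) mm over the rim, hinge on its +x side along y. Origin: centre of its sole on the bench, z up. It stands on levelling screws set to a height that no pose tells: shut, the lid's middle panel is 122 to 147 mm up. Feel for it. It also sinks on soft buffers, 0.4 mm per N of push (18 mm at most), and rises again.
- lid (a joint): Angle of the grey lid (rad): 0 shut, grows as its free edge (-x) lifts, at most 1.3, drawn within 0.45 to 0.95. Hinge line at x +94 mm in the tub's frame, 8 mm below the top of the shut lid's middle panel; 185 mm from there to the free edge. Stiff hinge: stays at any angle, takes 2 to 6 N square to its face; straight down on the steep lid may jam. No handle or catch.
- tab_left_rear (a joint): Travel into the seal of rim section 'left rear' (m): 0 is 7 mm proud, 0.007 fully home on the rim. Flange 73 x 29 mm, long along the edge; with the lid shut the middle of its thumb pad (61 x 22 mm) is at x +24, y +91 mm of the tub; home, its top is 3 mm above the middle panel. Gives way at 8 to 13 N (sections differ), stays where left, stops firmly when home.
- tab_left_front (a joint): Travel into the seal of rim section 'left front' (m): 0 is 7 mm proud, 0.007 fully home on the rim. Flange 73 x 29 mm, long along the edge; with the lid shut the middle of its thumb pad (61 x 22 mm) is at x -52, y +91 mm of the tub; home, its top is 3 mm above the middle panel. Gives way at 8 to 13 N (sections differ), stays where left, stops firmly when home.
- tab_front_left (a joint): Travel into the seal of rim section 'front left' (m): 0 is 7 mm proud, 0.007 fully home on the rim. Flange 73 x 29 mm, long along the edge; with the lid shut the middle of its thumb pad (61 x 22 mm) is at x -76, y +38 mm of the tub; home, its top is 3 mm above the middle panel. Gives way at 8 to 13 N (sections differ), stays where left, stops firmly when home.
- tab_front_right (a joint): Travel into the seal of rim section 'front right' (m): 0 is 7 mm proud, 0.007 fully home on the rim. Flange 73 x 29 mm, long along the edge; with the lid shut the middle of its thumb pad (61 x 22 mm) is at x -76, y -38 mm of the tub; home, its top is 3 mm above the middle panel. Gives way at 8 to 13 N (sections differ), stays where left, stops firmly when home.
- tab_right_front (a joint): Travel into the seal of rim section 'right front' (m): 0 is 7 mm proud, 0.007 fully home on the rim. Flange 73 x 29 mm, long along the edge; with the lid shut the middle of its thumb pad (61 x 22 mm) is at x -52, y -91 mm of the tub; home, its top is 3 mm above the middle panel. Gives way at 8 to 13 N (sections differ), stays where left, stops firmly when home.
- tab_right_rear (a joint): Travel into the seal of rim section 'right rear' (m): 0 is 7 mm proud, 0.007 fully home on the rim. Flange 73 x 29 mm, long along the edge; with the lid shut the middle of its thumb pad (61 x 22 mm) is at x +24, y -91 mm of the tub; home, its top is 3 mm above the middle panel. Gives way at 8 to 13 N (sections differ), stays where left, stops firmly when home.
- pliers_yellow: Yellow-handled pliers lying on the bench, 68 x 173 x 14 mm; origin at the centre of its underside. A bystander: leave it where it is.
- tape_masking: Roll of masking tape lying flat, 94 mm across, 25 mm high; origin at the centre of its underside. A bystander: leave it where it is.
- multimeter: Yellow multimeter lying on its back, 143 x 79 x 47 mm; origin at the centre of its underside. A bystander: leave it where it is.

How it is judged:
On the way:
1. the lid is swung shut (value of joint lid below 0.03 rad), for 0.2 s.
At the end, for the whole second after the job is handed in: The lid is shut (within 0.03 rad) and each of the six rim sections has been pushed at least 5.8 mm of its 7 mm travel into the seal (value of joint lid below 0.03 rad and value of joint each of tab_left_rear, tab_left_front, tab_front_left, tab_front_right, tab_right_front, tab_right_rear above 0.0058 m); the robot touches nothing.
It fails at once if the tub or its lid is pushed with more than 35 N (contact force between any of the fingers, the arm and tub above 35 N).
It fails at once if the pliers, the tape or the multimeter is moved more than 25 mm (distance of any of pliers_yellow, tape_masking, multimeter from where it was at the start of the episode above 0.025 m).
It also fails if it takes over 51 s, if anything falls off the work surface, if the arm or the gripper's body presses on something with over 40 N, if the wrist force passes 120 N, or if a joint passes its speed limit or range.

## Working session

There is one attempt and no reset: what is moved stays moved. The work goes in short steps, Python scripts to look and compute and a tool call to move; the robot and the scene stay as the last step left them, time stands still between calls to the robot, and variables do not carry over. Pictures are saved under pics/ and viewed, at most 10 in all, crops included, and the job is handed in when it is done.

Besides the shell and the picture viewer there is one more tool, called after "Emit:" by a JSON object that holds its "api" and its "payload", one argument or row to a line. step_arm: Moves the arm, as the interface text tells. Shift numbers are shares of 8 cm and turn numbers shares of 180 degrees, none past 1 either way. Its arguments: {"type":"object","properties":{"motion":{"type":"array","items":{"type":"object","properties":{"wx":{"type":"number","minimum":-1,"maximum":1},"wy":{"type":"number","minimum":-1,"maximum":1},"wz":{"type":"number","minimum":-1,"maximum":1},"dx":{"type":"number","minimum":-1,"maximum":1},"dy":{"type":"number","minimum":-1,"maximum":1},"dz":{"type":"number","minimum":-1,"maximum":1},"claw":{"type":"number"}}}},"force":{"type":"number"}},"required":["motion"]}

```bash
mkdir -p pics; cat > h.py <<'E'
import numpy as np, cv2
from plant import get_state, viewer, workorder
from scipy.spatial.transform import Rotation as R
def snap(n):
    p,d=viewer.snapshot(n); np.savez(f'{n}.npz',p=p,d=d); return p,d
def pts(n,d):
    c=viewer.calibration(n); f=210/np.tan(np.radians(c['vfov']/2))
    K=np.array([[f,0,c['cx']],[0,f,c['cy']],[0,0,1.]])
    v,u=np.mgrid[0:420,0:560]
    uv=np.stack([u,v],-1).reshape(-1,1,2).astype(float)
    r=cv2.undistortPoints(uv,K,np.array(c['dist_coeffs'],float)).reshape(420,560,2)
    P=np.dstack([r*d[...,None],d]); T=np.array(c['extrinsics'])
    return P@T[:3,:3].T+T[:3,3]
E
python3 - <<'E'
from h import *
ims=[]
for n in('scene','top'):
    p,d=snap(n); P=pts(n,d); np.save(n+'P.npy',P)
    cv2.imwrite(f'pics/{n}0.png',p[...,::-1])
    print(np.array(viewer.calibration(n)['extrinsics'])[:3,3])
s=get_state();print(s['clock'],s['tool_pos'],s['eef_rot'],R.from_quat(s['eef_rot']).as_matrix().round(3),s['contact_force'])
E
```

```text
[0.24562526 0.77874674 0.90759473]
[0.41429955 0.06184851 1.27986016]
0.1 [ 0.1391446  -0.60869534  0.20280612] [ 9.93684769e-01  1.12204877e-01 -1.46054289e-04 -7.90547329e-04] [[ 0.975  0.223 -0.   ]
 [ 0.223 -0.975  0.002]
 [-0.    -0.002 -1.   ]] [ 0.46810435 -0.40360163 -0.56839977]
```

View pics/scene0.png

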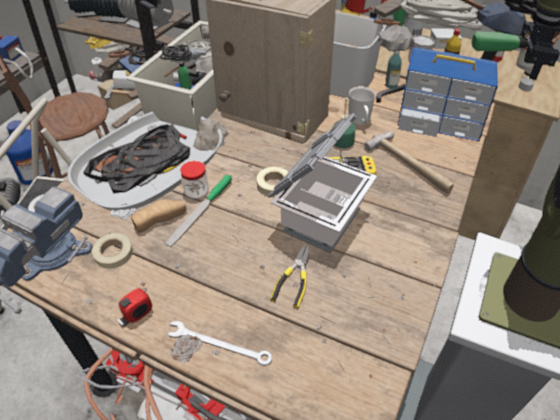

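View pics/top0.png

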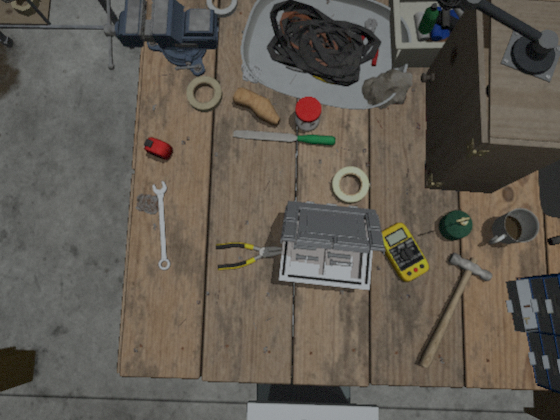

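Scene view: the tub is at about (325,200), with the lid open away from the robot. The pliers are at (293,275), the tape at (272,180), and the multimeter lies behind the lid. In the top view the tub's white rim spans (280,280)–(369,288) and the lid is at (330,225). The pliers are at (250,255), the tape at (350,184) and the multimeter at (405,252).

```bash
python3 - <<'E'
from h import *
p=np.load('top.npz')['p']; P=np.load('topP.npy')
for uv in [(200,300),(330,330),(350,170),(283,281),(369,288),(330,225),(290,210),(375,212),(285,235),(378,245),(405,252),(250,245)]:
    print(uv,P[uv[1],uv[0]].round(3))
c=cv2.resize(p[190:300,265:390],None,fx=6,fy=5.4,interpolation=cv2.INTER_CUBIC)
c=cv2.resize(p[190:300,265:390],None,fx=5.4,fy=5.4,interpolation=cv2.INTER_CUBIC)
cv2.imwrite('pics/crop1.png',c[...,::-1])
# lid plane from scene+top : pts in region
Q=np.concatenate([np.load(n+'P.npy').reshape(-1,3) for n in('top','scene')])
C=np.concatenate([np.load(n+'.npz')['p'].reshape(-1,3) for n in('top','scene')]).astype(int)
c0=P[260,330]; 
m=(abs(Q[:,0]-c0[0])<.25)&(abs(Q[:,1]-c0[1])<.2)&(Q[:,2]>.06)&(Q[:,2]<.4)
Q=Q[m];print(len(Q),Q.min(0),Q.max(0))
h,e=np.histogram(Q[:,2],np.arange(.06,.34,.01));print(list(zip(e.round(2),h)))
E
```

```text
(200, 300) [ 0.393  0.284 -0.003]
(330, 330) [ 0.328 -0.044 -0.002]
(350, 170) [ 0.731 -0.09   0.023]
(283, 281) [ 0.446  0.076 -0.002]
(369, 288) [ 0.432 -0.124  0.106]
(330, 225) [ 0.564 -0.025  0.198]
(290, 210) [0.599 0.062 0.176]
(375, 212) [ 0.605 -0.134  0.134]
(285, 235) [0.532 0.071 0.263]
(378, 245) [ 0.516 -0.118  0.261]
(405, 252) [ 0.523 -0.223  0.039]
(250, 245) [0.534 0.162 0.009]
10535 [ 0.42887131 -0.1379629   0.06001032] [0.62910229 0.09097442 0.27218967]
[(np.float64(0.06), np.int64(496)), (np.float64(0.07), np.int64(540)), (np.float64(0.08), np.int64(346)), (np.float64(0.09), np.int64(221)), (np.float64(0.1), np.int64(1454)), (np.float64(0.11), np.int64(1867)), (np.float64(0.12), np.int64(192)), (np.float64(0.13), np.int64(274)), (np.float64(0.14), np.int64(324)), (np.float64(0.15), np.int64(211)), (np.float64(0.16), np.int64(318)), (np.float64(0.17), np.int64(332)), (np.float64(0.18), np.int64(342)), (np.float64(0.19), np.int64(368)), (np.float64(0.2), np.int64(346)), (np.float64(0.21), np.int64(302)), (np.float64(0.22), np.int64(353)), (np.float64(0.23), np.int64(181)), (np.float64(0.24), np.int64(175)), (np.float64(0.25), np.int64(474)), (np.float64(0.26), np.int64(1405)), (np.float64(0.27), np.int64(14)), (np.float64(0.28), np.int64(0)), (np.float64(0.29), np.int64(0)), (np.float64(0.3), np.int64(0)), (np.float64(0.31), np.int64(0)), (np.float64(0.32), np.int64(0)), (np.float64(0.33), np.int64(0))]
```

View pics/crop1.png

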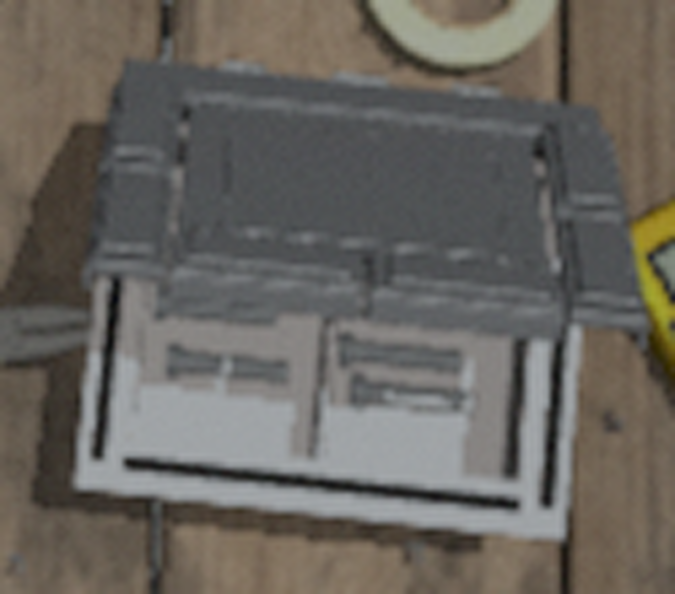

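The crop shows the rim's front corners at full-picture pixels (279,280) and (369.5,289.5). The lid hinges along its far side, and its free edge faces the robot.

```bash
python3 - <<'E'
from h import *
P=np.load('topP.npy'); p=np.load('top.npz')['p'].astype(int)
rim=(P[...,2]>.098)&(P[...,2]<.125)&(p.min(2)>130)
v,u=np.nonzero(rim); k=(u>270)&(u<385)&(v>230)&(v<295); X=P[v[k],u[k]]
print(len(X),X[:,2].mean(),np.percentile(X[:,2],[10,50,90]))
# front edge: per-column max v
uu,vv=u[k],v[k]; E=np.array([P[vv[uu==c].max(),c] for c in range(285,365)if (uu==c).any()])
b=np.polyfit(E[:,1],E[:,0],1);r=E[:,0]-np.polyval(b,E[:,1]);g=abs(r)<.004;b=np.polyfit(E[g,1],E[g,0],1)
yaw=-np.arctan(b[0]);print('yaw',np.degrees(yaw),b)
ex=np.array([np.cos(yaw),np.sin(yaw)]);ey=np.array([-ex[1],ex[0]])
Y=X[:,:2]@ey;Xx=X[:,:2]@ex
print('y range',np.percentile(Y,[.2,1,99,99.8]),'x min',np.percentile(Xx,[.2,1]))
y0=(np.percentile(Y,.3)+np.percentile(Y,99.7))/2
# lid middle panel profile along x at y about centre
L=P[205:260,270:390].reshape(-1,3); s=np.c_[L[:,:2]@ex,L[:,:2]@ey-y0,L[:,2]]
for z in np.arange(.11,.275,.01):
    k=(abs(s[:,2]-z)<.006); print(round(z,3),k.sum(), 'mid x',np.median(s[k&(abs(s[:,1])<.06),0]).round(4),'y',s[k,1].min().round(3),s[k,1].max().round(3))
m=(abs(s[:,1])<.06)&(s[:,2]>.15)&(s[:,2]<.235);f=np.polyfit(s[m,0],s[m,2],1);rr=s[m,2]-np.polyval(f,s[m,0]);g=abs(rr)<.006
f=np.polyfit(s[m][g,0],s[m][g,2],1);print('mid-line slope',f,'angle',-np.arctan(f[0]),'ex',ex,'ey',ey,'y0',y0)
E
```

```text
852 0.11001205203164433 [0.10717116 0.11004718 0.11281037]
yaw -4.503967559905679 [0.07877138 0.44022945]
y range [-0.08960127 -0.08907779  0.11841076  0.1190592 ] x min [0.43708066 0.4378895 ]
0.11 284 mid x 0.6245 y -0.106 0.104
0.12 68 mid x 0.6212 y -0.102 0.1
0.13 196 mid x 0.6159 y -0.103 0.08
0.14 312 mid x 0.6069 y -0.102 0.104
0.15 221 mid x 0.5991 y -0.106 0.104
0.16 233 mid x 0.5919 y -0.106 0.106
0.17 300 mid x 0.5855 y -0.106 0.105
0.18 310 mid x 0.5775 y -0.107 0.104
0.19 330 mid x 0.5701 y -0.106 0.105
0.2 374 mid x 0.5622 y -0.106 0.105
0.21 281 mid x 0.5544 y -0.104 0.105
0.22 327 mid x 0.547 y -0.106 0.105
0.23 280 mid x 0.5402 y -0.106 0.106
0.24 122 mid x 0.5308 y -0.106 0.106
0.25 240 mid x 0.5328 y -0.106 0.105
0.26 859 mid x 0.519 y -0.106 0.106
0.27 527 mid x 0.5168 y -0.105 0.105
mid-line slope [-1.30437945  0.9331286 ] angle 0.9167253078010811 ex [ 0.9969119  -0.07852813] ey [0.07852813 0.9969119 ] y0 0.014734829457545562
```

Emit:
{"api": "step_arm", "payload": {
  "motion": [
    {"wz": 0.048,"dz": -0.6,"claw": 0},
    {"wz": 0.097,"dz": -1,"claw": 0},
    {"wz": 0.097,"dz": -1,"claw": 0},
    {"wz": 0.097,"dz": -1,"claw": 0}
  ],
  "force": 20
}}

```text
$.motion[0]: bad value
```

Emit:
{"api": "step_arm", "payload": {
  "motion": [
    {"dx": 0,"dy": 0,"dz": -0.6,"wx": 0,"wy": 0,"wz": 0.048,"claw": 0},
    {"dx": 0,"dy": 0,"dz": -1,"wx": 0,"wy": 0,"wz": 0.097,"claw": 0},
    {"dx": 0,"dy": 0,"dz": -1,"wx": 0,"wy": 0,"wz": 0.097,"claw": 0},
    {"dx": 0,"dy": 0,"dz": -1,"wx": 0,"wy": 0,"wz": 0.097,"claw": 0}
  ],
  "force": 20
}}

```text
clock: 0.5
tool_pos: [0.1394, -0.6092, 0.2837]
eef_rot: [0.999, -0.039, -0.0, 0.0]
contact_force: [0.2, 0.9, -0.7]
opening: 0.666
finger_force: 0.0
```

Emit:
{"api": "step_arm", "payload": {
  "motion": [
    {"dx": 0.31,"dy": -0.48,"dz": -0.2,"wx": 0,"wy": 0,"wz": 0,"claw": 0},
    {"dx": 0.62,"dy": -0.96,"dz": -0.4,"wx": 0,"wy": 0,"wz": 0,"claw": 0}
  ]
}}

```text
clock: 0.7
tool_pos: [0.1939, -0.535, 0.3132]
eef_rot: [0.999, -0.041, -0.001, -0.002]
contact_force: [0.6, 0.5, -0.9]
opening: 0.476
finger_force: 0.0
```

Emit:
{"api": "step_arm", "payload": {
  "motion": [
    {"dx": 0.31,"dy": -0.48,"dz": 0,"wx": 0,"wy": 0,"wz": 0,"claw": 0},
    {"dx": 0.62,"dy": -0.96,"dz": 0,"wx": 0,"wy": 0,"wz": 0,"claw": 0}
  ]
}}

```text
clock: 0.9
tool_pos: [0.2508, -0.4618, 0.3143]
eef_rot: [0.999, -0.039, -0.001, -0.001]
contact_force: [0.9, 0.2, -0.0]
opening: 0.294
finger_force: 0.0
```

Emit:
{"api": "step_arm", "payload": {
  "motion": [
    {"dx": 0.31,"dy": -0.48,"dz": 0,"wx": 0,"wy": 0,"wz": 0,"claw": 0},
    {"dx": 0.62,"dy": -0.96,"dz": 0,"wx": 0,"wy": 0,"wz": 0,"claw": 0}
  ]
}}

```text
clock: 1.1
tool_pos: [0.306, -0.389, 0.3139]
eef_rot: [0.999, -0.039, -0.001, -0.001]
contact_force: [1.4, -1.0, 0.4]
opening: 0.116
finger_force: 0.0
```

Emit:
{"api": "step_arm", "payload": {
  "motion": [
    {"dx": 0.31,"dy": -0.48,"dz": 0,"wx": 0,"wy": 0,"wz": 0,"claw": 0},
    {"dx": 0.62,"dy": -0.96,"dz": 0,"wx": 0,"wy": 0,"wz": 0,"claw": 0}
  ]
}}

```text
clock: 1.3
tool_pos: [0.3614, -0.3166, 0.314]
eef_rot: [0.999, -0.039, -0.001, -0.001]
contact_force: [0.4, -0.7, -0.3]
opening: 0.006
finger_force: 0.0
```

Emit:
{"api": "step_arm", "payload": {
  "motion": [
    {"dx": 0.31,"dy": -0.48,"dz": 0,"wx": 0,"wy": 0,"wz": 0,"claw": 0},
    {"dx": 0.62,"dy": -0.96,"dz": 0,"wx": 0,"wy": 0,"wz": 0,"claw": 0}
  ]
}}

```text
clock: 1.5
tool_pos: [0.4169, -0.2442, 0.314]
eef_rot: [0.999, -0.039, -0.002, -0.001]
contact_force: [1.8, 0.2, 0.4]
opening: 0.006
finger_force: 0.0
```

Emit:
{"api": "step_arm", "payload": {
  "motion": [
    {"dx": 0.31,"dy": -0.48,"dz": 0,"wx": 0,"wy": 0,"wz": 0,"claw": 0},
    {"dx": 0.62,"dy": -0.96,"dz": 0,"wx": 0,"wy": 0,"wz": 0,"claw": 0}
  ]
}}

```text
clock: 1.7
tool_pos: [0.4724, -0.1719, 0.3139]
eef_rot: [0.999, -0.039, -0.002, -0.0]
contact_force: [1.0, -0.3, -0.1]
opening: 0.004
finger_force: 0.0
```

Emit:
{"api": "step_arm", "payload": {
  "motion": [
    {"dx": 0.31,"dy": -0.48,"dz": 0,"wx": 0,"wy": 0,"wz": 0,"claw": 0},
    {"dx": 0.62,"dy": -0.96,"dz": 0,"wx": 0,"wy": 0,"wz": 0,"claw": 0}
  ]
}}

```text
clock: 1.9
tool_pos: [0.528, -0.0995, 0.3138]
eef_rot: [0.999, -0.039, -0.002, -0.0]
contact_force: [0.7, -1.3, -0.1]
opening: 0.002
finger_force: 0.0
```

Emit:
{"api": "step_arm", "payload": {
  "motion": [
    {"dx": 0.31,"dy": -0.48,"dz": 0,"wx": 0,"wy": 0,"wz": 0,"claw": 0},
    {"dx": 0.62,"dy": -0.92,"dz": 0,"wx": 0,"wy": 0,"wz": 0,"claw": 0},
    {"dx": 0.62,"dy": -0.92,"dz": 0,"wx": 0,"wy": 0,"wz": 0,"claw": 0}
  ]
}}

```text
clock: 2.2
tool_pos: [0.5854, -0.024, 0.3131]
eef_rot: [0.999, -0.034, -0.001, -0.003]
contact_force: [-0.7, 0.0, -0.5]
opening: 0.002
finger_force: 0.0
```

Emit:
{"api": "step_arm", "payload": {
  "motion": [
    {"dx": 0,"dy": 0,"dz": 0.5,"wx": 0,"wy": 0,"wz": 0,"claw": 0},
    {"dx": 0,"dy": 0,"dz": 1,"wx": 0,"wy": 0,"wz": 0,"claw": 0},
    {"dx": 0,"dy": 0,"dz": 1,"wx": 0,"wy": 0,"wz": 0,"claw": 0}
  ]
}}

```text
clock: 2.5
tool_pos: [0.5781, -0.0327, 0.2295]
eef_rot: [0.999, -0.04, -0.007, 0.001]
contact_force: [-1.1, -0.5, -0.7]
opening: 0.001
finger_force: 0.0
```

Emit:
{"api": "step_arm", "payload": {
  "motion": [
    {"dx": -0.15,"dy": 0,"dz": 0.16,"wx": 0,"wy": 0,"wz": 0,"claw": 0},
    {"dx": -0.25,"dy": 0,"dz": 0.18,"wx": 0,"wy": 0,"wz": 0,"claw": 0},
    {"dx": -0.35,"dy": 0,"dz": 0.2,"wx": 0,"wy": 0,"wz": 0,"claw": 0},
    {"dx": -0.44,"dy": 0,"dz": 0.29,"wx": 0,"wy": 0,"wz": 0,"claw": 0},
    {"dx": -0.55,"dy": 0,"dz": 0.38,"wx": 0,"wy": 0,"wz": 0,"claw": 0},
    {"dx": -0.65,"dy": 0,"dz": 0.49,"wx": 0,"wy": 0,"wz": 0,"claw": 0},
    {"dx": -0.76,"dy": 0,"dz": 0.61,"wx": 0,"wy": 0,"wz": 0,"claw": 0},
    {"dx": -0.76,"dy": 0,"dz": 0.61,"wx": 0,"wy": 0,"wz": 0,"claw": 0}
  ]
}}

```text
clock: 3.3
tool_pos: [0.5214, -0.027, 0.1863]
eef_rot: [0.999, -0.04, -0.001, 0.0]
contact_force: [-0.3, 0.1, -0.1]
opening: 0.006
finger_force: 0.0
```

```bash
python3 - <<'E'
from h import *
p,d=snap('scene')
cv2.imwrite('pics/s2.png',cv2.resize(p[90:260,220:420],None,fx=3.5,fy=3.5)[...,::-1])
E
```

```text
(no output)
```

View pics/s2.png

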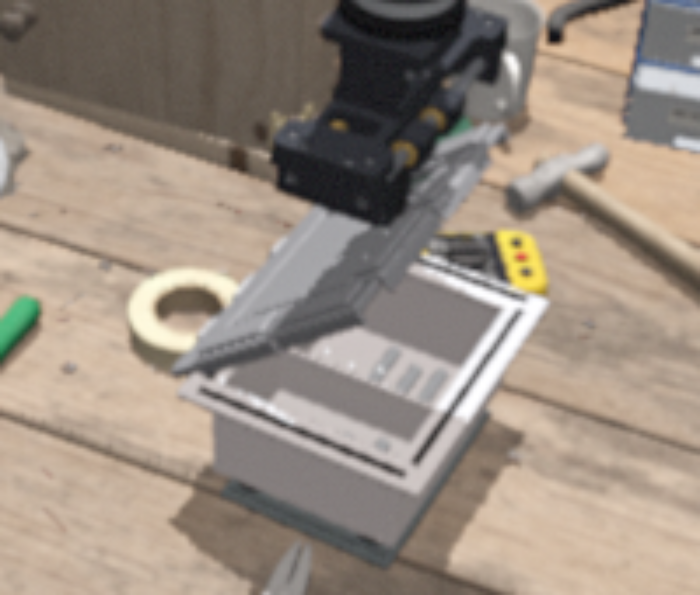

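The enlarged scene crop shows the lid lowered to about 0.55 rad, with the fingertip on the panel and the body clear of it.

Emit:
{"api": "step_arm", "payload": {
  "motion": [
    {"dx": -0.08,"dy": 0,"dz": 0.14,"wx": 0,"wy": 0,"wz": 0,"claw": 0},
    {"dx": -0.15,"dy": 0,"dz": 0.28,"wx": 0,"wy": 0,"wz": 0,"claw": 0},
    {"dx": -0.2,"dy": 0,"dz": 0.44,"wx": 0,"wy": 0,"wz": 0,"claw": 0},
    {"dx": -0.25,"dy": 0,"dz": 0.59,"wx": 0,"wy": 0,"wz": 0,"claw": 0},
    {"dx": -0.27,"dy": 0,"dz": 0.66,"wx": 0,"wy": 0,"wz": 0,"claw": 0},
    {"dx": -0.27,"dy": 0,"dz": 0.66,"wx": 0,"wy": 0,"wz": 0,"claw": 0}
  ]
}}

```text
clock: 3.95
tool_pos: [0.5017, -0.0252, 0.1338]
eef_rot: [0.999, -0.04, -0.0, 0.0]
contact_force: [0.8, 0.3, 0.7]
opening: 0.005
finger_force: 0.0
```

Emit:
{"api": "step_arm", "payload": {
  "motion": [
    {"dx": 0,"dy": 0,"dz": 0.05,"wx": 0,"wy": 0,"wz": 0,"claw": 0},
    {"dx": 0,"dy": 0,"dz": 0.05,"wx": 0,"wy": 0,"wz": 0,"claw": 0}
  ]
}}

```text
clock: 4.15
tool_pos: [0.5021, -0.0252, 0.1301]
eef_rot: [0.999, -0.04, 0.0, 0.0]
contact_force: [-0.8, -0.9, 0.4]
opening: 0.003
finger_force: 0.0
```

Emit:
{"api": "step_arm", "payload": {
  "motion": [
    {"dx": 0,"dy": 0,"dz": 0.05,"wx": 0,"wy": 0,"wz": 0,"claw": 0},
    {"dx": 0,"dy": 0,"dz": 0.05,"wx": 0,"wy": 0,"wz": 0,"claw": 0}
  ]
}}

```text
clock: 4.35
tool_pos: [0.5015, -0.0252, 0.1257]
eef_rot: [0.999, -0.04, -0.0, 0.0]
contact_force: [-0.6, 0.7, 0.7]
opening: 0.003
finger_force: 0.0
```

Emit:
{"api": "step_arm", "payload": {
  "motion": [
    {"dx": 0,"dy": 0,"dz": 0.05,"wx": 0,"wy": 0,"wz": 0,"claw": 0},
    {"dx": 0,"dy": 0,"dz": 0.05,"wx": 0,"wy": 0,"wz": 0,"claw": 0}
  ]
}}

```text
clock: 4.55
tool_pos: [0.5013, -0.0251, 0.1215]
eef_rot: [0.999, -0.04, -0.0, 0.0]
contact_force: [-0.5, -0.2, -0.7]
opening: 0.005
finger_force: 0.0
```

```bash
python3 - <<'E'
from h import *
p,d=snap('scene')
cv2.imwrite('pics/s3.png',cv2.resize(p[90:260,220:420],None,fx=3.5,fy=3.5)[...,::-1])
P=pts('scene',d);x=P[...,0]*.9969-P[...,1]*.0785-.528;y=P[...,0]*.0785+P[...,1]*.9969-.0147
for a0 in range(-90,95,15):
    m=(abs(x*1e3-a0)<5)&(y>.08)&(y<.103)&(P[...,2]>.08);n=(abs(x*1e3-a0)<5)&(y>.035)&(y<.065)&(P[...,2]>.08)&(P[...,2]<.17)
    print(a0,np.median(P[m][:,2]).round(4),m.sum(),np.median(P[n][:,2]).round(4),n.sum())
print(get_state()['contact_force'])
E
```

```text
-90 0.1097 29 0.1118 55
-75 0.1131 68 0.1105 38
-60 0.2295 122 0.1666 7
-45 0.2302 121 0.1559 38
-30 0.2325 130 0.1529 39
-15 0.2315 114 0.1487 37
0 0.2254 138 0.1453 36
15 0.1137 47 0.1413 36
30 0.1134 47 0.1381 37
45 0.14 35 0.1326 31
60 0.1289 21 0.1286 37
75 0.1265 30 0.1265 33
90 0.1227 9 0.1223 30
[0.57894705 0.00628203 0.1728464 ]
```

View pics/s3.png

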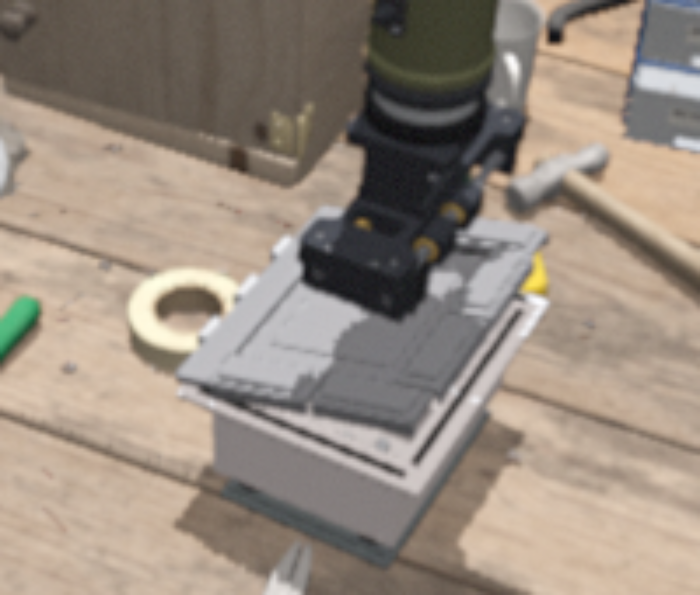

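The scene crop shows the lid nearly down at about 0.25 rad, with the gripper over the middle of the panel. The panel height there (~0.153) doesn't agree with the tip height (0.1215), so I'll check.

```bash
python3 - <<'E'
from h import *
for n in('scene','top'):
    p,d=snap(n);P=pts(n,d);x=(P[...,0]*.9969-P[...,1]*.0785-.528)*1e3;y=(P[...,0]*.0785+P[...,1]*.9969-.0147)*1e3;z=P[...,2]*1e3
    print(n,get_state()['tool_pos'],get_state()['contact_force'])
    for a0 in range(-105,110,15):
        print(a0,[ (int(np.median(z[m])),int(m.sum())) if m.sum()>3 else None for b0 in range(-100,101,20) for m in [(abs(x-a0)<5)&(abs(y-b0)<6)&(z>80)]])
    g=(p.max(2)<60)&(abs(x)<120)&(abs(y)<120)&(z>140);print('dark',np.percentile(z[g],[1,5,20,50,95]),np.percentile(x[g],[2,98]),np.percentile(y[g],[2,98]))
cv2.imwrite('pics/t3.png',cv2.resize(p[170:310,250:420],None,fx=4,fy=4)[...,::-1])
E
```

```text
scene [ 0.50149569 -0.02513365  0.12179045] [-0.41899923 -0.31911726  0.30533411]
-105 [None, None, None, None, None, (557, 50), (586, 39), None, None, None, None]
-90 [(109, 5), (109, 12), (111, 25), (136, 26), (112, 26), (166, 44), (544, 323), (113, 26), (135, 28), (111, 23), (109, 15)]
-75 [(169, 9), (170, 29), (143, 22), (172, 23), (173, 23), (168, 30), (539, 106), (172, 34), (172, 33), (167, 35), (168, 37)]
-60 [None, (232, 55), (171, 9), (171, 8), (236, 33), (363, 134), (378, 240), (490, 265), (171, 10), (242, 44), (166, 53)]
-45 [None, (238, 44), (255, 40), (198, 34), (245, 34), (239, 42), (329, 133), (473, 549), (157, 41), (262, 31), (164, 61)]
-30 [None, (161, 10), (151, 8), (153, 12), None, (174, 19), (556, 57), (400, 540), (151, 21), (262, 31), (160, 68)]
-15 [None, None, None, None, None, None, (535, 36), (353, 294), (151, 32), (263, 24), (150, 51)]
0 [None, None, None, None, (535, 24), (515, 10), (345, 58), (305, 50), (472, 55), (262, 29), (150, 57)]
15 [None, None, None, None, (513, 16), (501, 5), (142, 13), (141, 14), (140, 20), None, (114, 38)]
30 [None, None, None, N
[... 1744 characters left out ...]
]
30 [None, None, None, None, (492, 4), None, None, (138, 16), (135, 23), (143, 20), (143, 20)]
45 [None, None, None, None, None, None, None, (131, 16), (131, 20), (139, 21), (139, 20)]
60 [None, None, None, None, None, None, (127, 4), (128, 19), (128, 23), (131, 18), (133, 17)]
75 [(128, 11), None, None, None, (126, 20), (125, 23), (126, 20), (126, 23), (127, 20), (125, 22), (126, 14)]
90 [(123, 5), None, (119, 4), (121, 11), (123, 6), (121, 21), (123, 7), (122, 17), (121, 16), (122, 7), None]
105 [None, None, None, None, None, None, None, None, None, None, None]
dark [241.25536377 263.24581575 535.83974516 635.35548227 755.91633339] [-119.83988868    4.9550287 ] [-50.54097303  81.22327493]
```

View pics/t3.png

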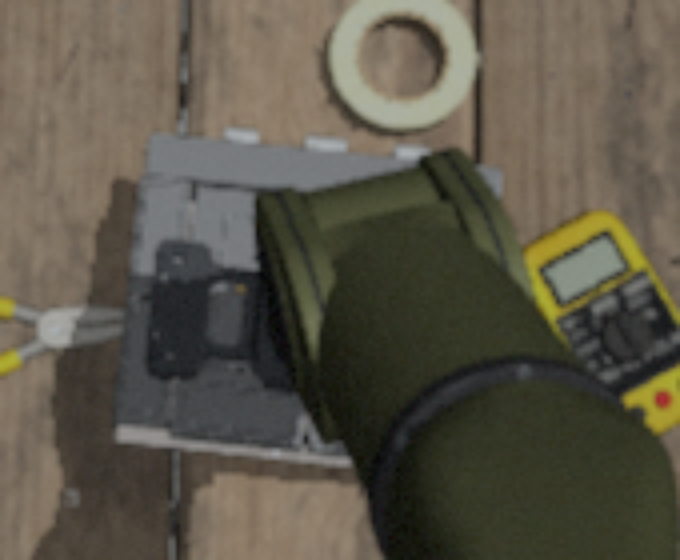

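```bash
python3 - <<'E'
from h import *
z0=np.load('scene.npz');P=pts('scene',z0['d']);p=z0['p']
x=(P[...,0]*.9969-P[...,1]*.0785-.528)*1e3;y=(P[...,0]*.0785+P[...,1]*.9969-.0147)*1e3;z=P[...,2]*1e3
for u in (310,318,326,334):
    print(u,[(v,int(x[v,u]),int(y[v,u]),int(z[v,u])) for v in range(150,186,2)])
s=get_state();print(s)
E
```

```text
310 [(150, 88, -90, 122), (152, 7, 71, 263), (154, 4, 76, 263), (156, 2, 81, 262), (158, -1, 88, 263), (160, -4, 94, 263), (162, -4, 94, 258), (164, -3, 91, 250), (166, -4, 92, 245), (168, -2, 88, 236), (170, -2, 88, 230), (172, -2, 87, 224), (174, 37, 5, 137), (176, 32, 15, 141), (178, 29, 19, 139), (180, 26, 26, 139), (182, 22, 32, 140), (184, 19, 40, 141)]
318 [(150, -4, 57, 263), (152, -6, 62, 262), (154, -9, 68, 263), (156, -11, 72, 261), (158, -14, 78, 261), (160, -19, 88, 265), (162, -22, 93, 265), (164, -23, 94, 260), (166, -23, 93, 255), (168, -23, 94, 250), (170, -21, 89, 240), (172, -20, 86, 231), (174, -20, 84, 224), (176, -21, 86, 221), (178, 11, 14, 143), (180, 8, 21, 144), (182, 4, 27, 144), (184, 1, 33, 144)]
326 [(150, -18, 48, 263), (152, -18, 47, 257), (154, -10, 28, 235), (156, -27, 67, 264), (158, -30, 72, 263), (160, -33, 79, 264), (162, -35, 82, 262), (164, -38, 88, 263), (166, -40, 93, 262), (168, -41, 95, 258), (170, -40, 91, 249), (172, -41, 92, 246), (174, -39, 87, 235), (176, -39, 86, 229), (178, -39, 86, 223), (180, -9, 15, 147), (182, -13, 23, 149), (184
[... 414 characters left out ...]
 'q': array([ 0.05745   ,  0.66237152, -0.1590774 ,  2.01192298,  0.21159097,
        0.48270342, -1.90714106]), 'qd': array([-0.00020244, -0.00235248,  0.00023514, -0.00283147,  0.00039479,
        0.00083825,  0.00048272]), 'joint_torque': array([-4.56462250e-03, -4.51306558e+01, -5.61658703e-01, -9.04843926e+00,
        1.14205640e-02, -7.52880215e-02, -3.22418036e-04]), 'tool_pos': array([ 0.50154818, -0.02516818,  0.12187066]), 'eef_rot': array([ 9.99201381e-01, -3.99574492e-02, -1.61249222e-05,  3.48062225e-05]), 'contact_force': array([-0.17839291,  0.40989744, -0.14314665]), 'moment': array([0.05720696, 0.00416067, 0.02826037]), 'finger_force': 0.0, 'opening': 0.00018469482474966004}
```

Emit:
{"api": "step_arm", "payload": {
  "motion": [
    {"dx": 0,"dy": 0,"dz": 0.05,"wx": 0,"wy": 0,"wz": 0,"claw": 0},
    {"dx": 0,"dy": 0,"dz": 0.1,"wx": 0,"wy": 0,"wz": 0,"claw": 0},
    {"dx": 0,"dy": 0,"dz": 0.1,"wx": 0,"wy": 0,"wz": 0,"claw": 0}
  ]
}}

```text
clock: 5.0
tool_pos: [0.5011, -0.0252, 0.1133]
eef_rot: [0.999, -0.04, -0.001, 0.0]
contact_force: [0.9, 1.3, 0.2]
opening: 0.005
finger_force: 0.0
```

```bash
cat >> h.py <<'E'
def lid():
    p,d=snap('scene');P=pts('scene',d)
    x=(P[...,0]*.9969-P[...,1]*.0785-.528)*1e3;y=(P[...,0]*.0785+P[...,1]*.9969-.0147)*1e3;z=P[...,2]*1e3
    def med(a,b,da=6,db=6):
        m=(abs(x-a)<da)&(abs(y-b)<db)&(z>80)&(z<200); return (float(np.median(z[m]).round(1)),int(m.sum())) if m.sum()>2 else None
    print('panel b=50',{a:med(a,50,6,12) for a in(70,45,30,15,-15,-30,-45)})
    print('left tabs',{a:med(a,91) for a in(50,24,0,-25,-52)},'front',{b:med(-76,b,6,8) for b in(-91,-60,-38,0,38,60)},'right',{a:med(a,-91) for a in(50,24,0,-25,-52)})
    g=(p.max(2)<60)&(abs(x)<150)&(abs(y)<150)&(z>180)&(z<320)
    s=get_state();print('t',s['clock'],'tcp',s['tool_pos'].round(4),'F',s['contact_force'].round(2),'tau',s['joint_torque'].round(3),'M',s['moment'].round(3))
    return x,y,z,p
E
python3 -c "
from h import *
lid()"
```

```text
panel b=50 {70: (126.2, 30), 45: (129.0, 31), 30: (133.1, 38), 15: (135.9, 32), -15: (141.1, 40), -30: (144.4, 41), -45: (146.3, 37)}
left tabs {50: (137.4, 18), 24: (141.4, 26), 0: (144.1, 33), -25: (111.3, 40), -52: (110.9, 42)} front {-91: (160.5, 28), -60: (161.9, 18), -38: (161.8, 28), 0: (158.7, 34), 38: (162.0, 41), 60: (161.2, 51)} right {50: None, 24: None, 0: None, -25: None, -52: (157.4, 13)}
t 5.05 tcp [ 0.5012 -0.0252  0.1135] F [ 0.11 -0.26  0.87] tau [-1.5000e-02 -4.5349e+01 -4.9700e-01 -8.6560e+00  1.6000e-02 -9.6000e-02
 -5.0000e-03] M [-0.006 -0.001  0.02 ]
```

Emit:
{"api": "step_arm", "payload": {
  "motion": [
    {"dx": -0.01,"dy": 0,"dz": 0.05,"wx": 0,"wy": 0,"wz": 0,"claw": 0},
    {"dx": -0.02,"dy": 0,"dz": 0.1,"wx": 0,"wy": 0,"wz": 0,"claw": 0},
    {"dx": -0.02,"dy": 0,"dz": 0.15,"wx": 0,"wy": 0,"wz": 0,"claw": 0},
    {"dx": -0.02,"dy": 0,"dz": 0.15,"wx": 0,"wy": 0,"wz": 0,"claw": 0}
  ]
}}

```text
clock: 5.45
tool_pos: [0.4994, -0.0251, 0.1013]
eef_rot: [0.999, -0.04, -0.001, 0.0]
contact_force: [-0.2, -0.9, -0.1]
opening: 0.005
finger_force: 0.0
```

Emit:
{"api": "step_arm", "payload": {
  "motion": [
    {"dx": 0,"dy": 0,"dz": 0.04,"wx": 0,"wy": 0,"wz": 0,"claw": 0},
    {"dx": 0,"dy": 0,"dz": 0.04,"wx": 0,"wy": 0,"wz": 0,"claw": 0}
  ]
}}

```text
clock: 5.65
tool_pos: [0.4998, -0.025, 0.0984]
eef_rot: [0.999, -0.04, -0.0, 0.0]
contact_force: [0.9, -0.0, 0.1]
opening: 0.005
finger_force: 0.0
```

```bash
python3 -c "
from h import *
lid()"
```

```text
panel b=50 {70: (123.1, 35), 45: (122.9, 31), 30: (125.0, 35), 15: (125.8, 34), -15: (127.1, 41), -30: (127.9, 45), -45: (128.7, 45)}
left tabs {50: (130.4, 22), 24: (131.4, 27), 0: (133.7, 34), -25: (133.9, 33), -52: (136.9, 31)} front {-91: (139.4, 16), -60: (139.5, 16), -38: (140.1, 23), 0: (136.8, 29), 38: (140.7, 28), 60: (140.6, 29)} right {50: None, 24: None, 0: None, -25: (110.1, 3), -52: (137.4, 16)}
t 5.7 tcp [ 0.4999 -0.025   0.0985] F [-1.18 -0.13  0.38] tau [-1.9000e-02 -4.5774e+01 -3.6800e-01 -7.9380e+00  1.4000e-02 -9.3000e-02
 -4.0000e-03] M [ 0.026 -0.008  0.039]
```

Emit:
{"api": "step_arm", "payload": {
  "motion": [
    {"dx": 0,"dy": 0,"dz": 0.04,"wx": 0,"wy": 0,"wz": 0,"claw": 0},
    {"dx": 0,"dy": 0,"dz": 0.04,"wx": 0,"wy": 0,"wz": 0,"claw": 0}
  ]
}}

```text
clock: 5.9
tool_pos: [0.4998, -0.025, 0.0953]
eef_rot: [0.999, -0.04, -0.0, 0.0]
contact_force: [0.0, -0.3, -0.1]
opening: 0.001
finger_force: 0.0
```

Emit:
{"api": "step_arm", "payload": {
  "motion": [
    {"dx": 0,"dy": 0,"dz": 0.04,"wx": 0,"wy": 0,"wz": 0,"claw": 0},
    {"dx": 0,"dy": 0,"dz": 0.04,"wx": 0,"wy": 0,"wz": 0,"claw": 0}
  ]
}}

```text
clock: 6.1
tool_pos: [0.4997, -0.025, 0.092]
eef_rot: [0.999, -0.04, -0.0, 0.0]
contact_force: [-0.6, 0.8, 0.0]
opening: 0.004
finger_force: 0.0
```

```bash
python3 -c "
from h import *
lid()"
```

```text
panel b=50 {70: (121.8, 35), 45: (120.0, 33), 30: (121.5, 39), 15: (122.1, 39), -15: (121.7, 39), -30: (121.4, 41), -45: (121.6, 42)}
left tabs {50: (126.5, 19), 24: (129.5, 23), 0: (130.7, 40), -25: (130.5, 34), -52: (130.5, 44)} front {-91: (130.5, 20), -60: (131.7, 19), -38: (132.0, 21), 0: (128.2, 30), 38: (131.4, 28), 60: (132.0, 32)} right {50: None, 24: None, 0: None, -25: None, -52: (130.4, 14)}
t 6.15 tcp [ 0.4998 -0.025   0.0921] F [ 1.45 -0.35  0.52] tau [-1.2000e-02 -4.6054e+01 -3.1200e-01 -7.6560e+00  1.3000e-02 -9.4000e-02
 -4.0000e-03] M [0.029 0.009 0.004]
```

Emit:
{"api": "step_arm", "payload": {
  "motion": [
    {"dx": 0,"dy": 0,"dz": 0.03,"wx": 0,"wy": 0,"wz": 0,"claw": 0},
    {"dx": 0,"dy": 0,"dz": 0.05,"wx": 0,"wy": 0,"wz": 0,"claw": 0}
  ]
}}

```text
clock: 6.35
tool_pos: [0.4999, -0.025, 0.0882]
eef_rot: [0.999, -0.04, 0.0, 0.0]
contact_force: [-0.1, -0.1, 0.3]
opening: 0.001
finger_force: 0.0
```

```bash
python3 -c "
from h import *
lid()"
```

```text
panel b=50 {70: (122.3, 36), 45: (120.4, 32), 30: (122.2, 43), 15: (121.9, 42), -15: (122.4, 38), -30: (122.2, 41), -45: (122.2, 43)}
left tabs {50: (126.5, 29), 24: (128.8, 27), 0: (130.6, 46), -25: (132.1, 45), -52: (131.6, 43)} front {-91: (130.3, 18), -60: (131.4, 18), -38: (131.6, 23), 0: (127.4, 30), 38: (132.3, 26), 60: (132.4, 27)} right {50: (125.6, 3), 24: None, 0: None, -25: None, -52: (130.8, 13)}
t 6.4 tcp [ 0.4998 -0.025   0.088 ] F [-0.42  0.16  0.12] tau [ 2.1000e-02 -4.6931e+01 -2.8000e-01 -7.5730e+00  1.3000e-02 -9.2000e-02
 -1.0000e-03] M [0.029 0.083 0.048]
```

Emit:
{"api": "step_arm", "payload": {
  "motion": [
    {"dx": 0,"dy": 0,"dz": -0.4,"wx": 0,"wy": 0,"wz": 0,"claw": 0},
    {"dx": 0,"dy": 0,"dz": -0.95,"wx": 0,"wy": 0,"wz": 0,"claw": 0},
    {"dx": 0,"dy": 0,"dz": -0.95,"wx": 0,"wy": 0,"wz": 0,"claw": 0}
  ]
}}

```text
clock: 6.7
tool_pos: [0.5034, -0.0248, 0.1685]
eef_rot: [0.999, -0.04, 0.005, -0.0]
contact_force: [0.9, 0.3, 0.2]
opening: 0.003
finger_force: 0.0
```

```bash
python3 -c "
from h import *
x,y,z,p=lid()
cv2.imwrite('pics/s4.png',cv2.resize(p[90:260,220:420],None,fx=3.5,fy=3.5)[...,::-1])"
```

```text
panel b=50 {70: (121.8, 34), 45: (120.1, 36), 30: (122.0, 37), 15: (121.4, 45), -15: (121.4, 42), -30: (121.5, 40), -45: (122.3, 43)}
left tabs {50: (127.1, 21), 24: (128.9, 25), 0: (128.9, 26), -25: (127.0, 32), -52: (129.9, 31)} front {-91: (130.7, 20), -60: (131.3, 17), -38: (131.9, 24), 0: (128.7, 33), 38: (132.0, 27), 60: (132.4, 28)} right {50: None, 24: None, 0: (129.5, 7), -25: (129.7, 12), -52: (130.3, 17)}
t 6.75 tcp [ 0.5019 -0.025   0.1665] F [-0.11  0.63 -0.51] tau [ 1.2000e-01 -4.5365e+01 -9.6600e-01 -1.1580e+01 -2.8000e-02  6.7000e-02
  4.1000e-02] M [0.071 0.039 0.037]
```

View pics/s4.png

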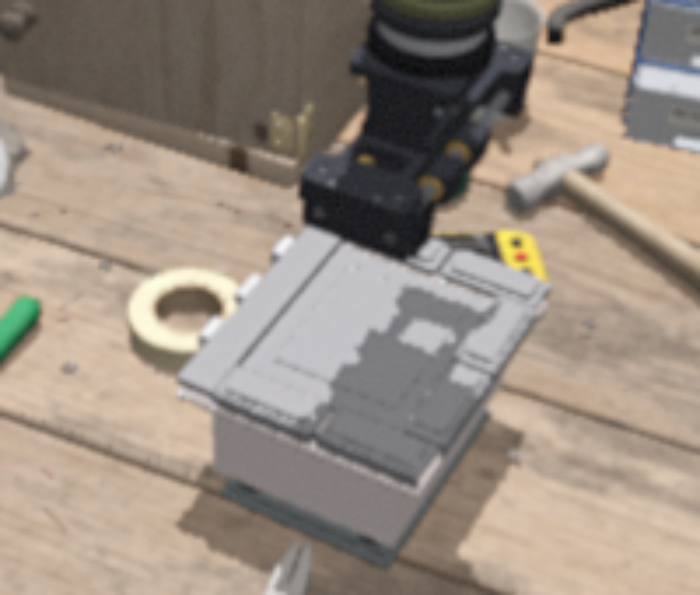

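Scene crop: the lid lies flat and shut, with the gripper above it and its fingers hidden behind the body. I'll turn the wrist a quarter turn, which the side sections need anyway, so the fingers can be seen.

Emit:
{"api": "step_arm", "payload": {
  "motion": [
    {"dx": 0,"dy": 0,"dz": -0.4,"wx": 0,"wy": 0,"wz": 0.25,"claw": 0},
    {"dx": 0,"dy": 0,"dz": -0.4,"wx": 0,"wy": 0,"wz": 0.25,"claw": 0},
    {"dx": 0,"dy": 0,"dz": -0.4,"wx": 0,"wy": 0,"wz": 0.25,"claw": 0},
    {"dx": 0,"dy": 0,"dz": -0.4,"wx": 0,"wy": 0,"wz": 0.25,"claw": 0},
    {"dx": 0,"dy": 0,"dz": -0.4,"wx": 0,"wy": 0,"wz": 0.25,"claw": 0},
    {"dx": 0,"dy": 0,"dz": -0.4,"wx": 0,"wy": 0,"wz": 0.25,"claw": 0}
  ]
}}

```text
clock: 7.35
tool_pos: [0.499, -0.0251, 0.1952]
eef_rot: [0.907, -0.42, -0.001, 0.001]
contact_force: [-0.2, -0.0, 0.3]
opening: 0.007
finger_force: 0.0
```

Emit:
{"api": "step_arm", "payload": {
  "motion": [
    {"dx": 0,"dy": 0,"dz": 0,"wx": 0,"wy": 0,"wz": 0.25,"claw": 0},
    {"dx": 0,"dy": 0,"dz": 0,"wx": 0,"wy": 0,"wz": 0.25,"claw": 0},
    {"dx": 0,"dy": 0,"dz": 0,"wx": 0,"wy": 0,"wz": 0.25,"claw": 0},
    {"dx": 0,"dy": 0,"dz": 0,"wx": 0,"wy": 0,"wz": 0.25,"claw": 0},
    {"dx": 0,"dy": 0,"dz": 0,"wx": 0,"wy": 0,"wz": 0.25,"claw": 0},
    {"dx": 0,"dy": 0,"dz": 0,"wx": 0,"wy": 0,"wz": 0.25,"claw": 0},
    {"dx": 0,"dy": 0,"dz": 0,"wx": 0,"wy": 0,"wz": 0.25,"claw": 0}
  ]
}}

```text
clock: 8.05
tool_pos: [0.4992, -0.0249, 0.1953]
eef_rot: [-0.679, 0.734, 0.0, -0.002]
contact_force: [-0.6, 0.5, 0.0]
opening: 0.006
finger_force: 0.0
```

```bash
python3 -c "
from h import *
x,y,z,p=lid()
cv2.imwrite('pics/s5.png',cv2.resize(p[90:260,220:420],None,fx=3.5,fy=3.5)[...,::-1])
g=(p.max(2)<70)&(abs(x)<130)&(abs(y)<130)&(z>135)&(z<400)
for h in range(140,340,10):
  m=g&(abs(z-h)<5)
  if m.sum()>3: print(h,m.sum(),'a',np.percentile(x[m],[5,95]).round(),'b',np.percentile(y[m],[5,95]).round())
"
```

```text
panel b=50 {70: (122.7, 29), 45: (120.2, 33), 30: (122.0, 37), 15: (121.7, 39), -15: (122.0, 40), -30: (121.8, 45), -45: (121.5, 45)}
left tabs {50: (127.0, 25), 24: (129.1, 31), 0: (129.1, 27), -25: (126.6, 23), -52: (129.5, 30)} front {-91: (130.2, 19), -60: (131.3, 17), -38: (131.5, 22), 0: (127.4, 34), 38: (131.5, 27), 60: (132.0, 27)} right {50: (128.1, 13), 24: (129.6, 14), 0: (129.8, 14), -25: (128.0, 11), -52: (129.9, 18)}
t 8.1 tcp [ 0.4993 -0.0249  0.1955] F [ 0.07  0.01 -0.1 ] tau [-5.8400e-01 -4.0373e+01  7.9520e+00 -1.1207e+01 -3.8000e-02 -1.5000e-02
  8.0000e-03] M [ 0.082 -0.061 -0.015]
230 13 a [-36. -19.] b [ 8. 11.]
240 41 a [-42. -18.] b [ 1. 12.]
250 50 a [-43. -16.] b [-5. 13.]
260 65 a [-44. -16.] b [-0. 13.]
270 60 a [-45. -14.] b [ 3. 13.]
280 40 a [-43. -13.] b [ 2. 13.]
290 17 a [-57. -15.] b [-7. 14.]
300 115 a [-112.   52.] b [-4. 36.]
310 149 a [-111.   51.] b [ 9. 37.]
320 197 a [-117.   55.] b [11. 36.]
330 352 a [-120.   54.] b [-15.  36.]
```

View pics/s5.png

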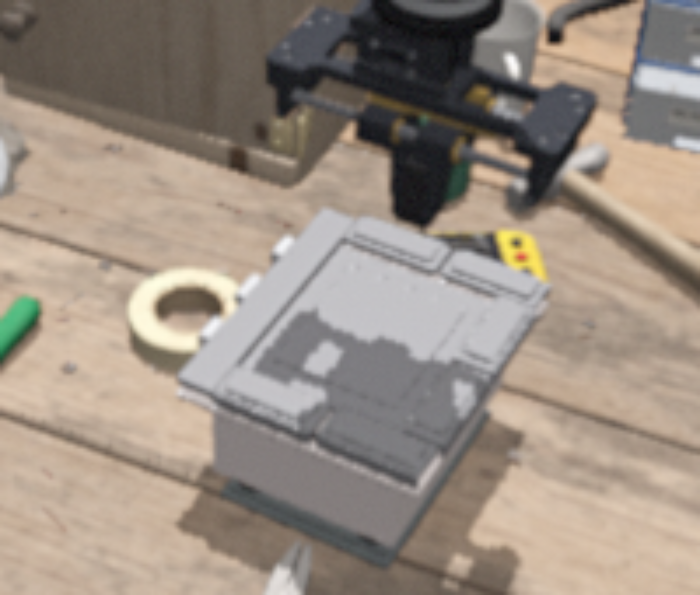

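The crop shows the closed fingertip at about (410,215). By depth its tip is about 31 mm higher than the reported TCP z, matching the height at which the lid followed it, so I'll use tip = z + 31 mm. Next is the left rear section.

Emit:
{"api": "step_arm", "payload": {
  "motion": [
    {"dx": -0.5,"dy": -0.3,"dz": 0,"wx": 0,"wy": 0,"wz": 0,"claw": 0},
    {"dx": -1,"dy": -0.65,"dz": 0.3,"wx": 0,"wy": 0,"wz": 0,"claw": 0},
    {"dx": -1,"dy": -0.65,"dz": 0.6,"wx": 0,"wy": 0,"wz": 0,"claw": 0},
    {"dx": -1,"dy": -0.65,"dz": 0.6,"wx": 0,"wy": 0,"wz": 0,"claw": 0}
  ]
}}

```text
clock: 8.5
tool_pos: [0.556, 0.0525, 0.1447]
eef_rot: [-0.68, 0.733, 0.003, -0.003]
contact_force: [-1.7, -0.7, -1.3]
opening: 0.005
finger_force: 0.0
```

Emit:
{"api": "step_arm", "payload": {
  "motion": [
    {"dx": -0.14,"dy": 0,"dz": 0.2,"wx": 0,"wy": 0,"wz": 0,"claw": 0},
    {"dx": -0.14,"dy": 0,"dz": 0.4,"wx": 0,"wy": 0,"wz": 0,"claw": 0},
    {"dx": -0.14,"dy": 0,"dz": 0.52,"wx": 0,"wy": 0,"wz": 0,"claw": 0},
    {"dx": -0.14,"dy": 0,"dz": 0.52,"wx": 0,"wy": 0,"wz": 0,"claw": 0}
  ]
}}

```text
clock: 8.9
tool_pos: [0.5581, 0.0613, 0.1062]
eef_rot: [-0.678, 0.735, 0.001, -0.001]
contact_force: [-0.3, -0.1, 0.8]
opening: 0.01
finger_force: 0.0
```

```bash
python3 -c "
from h import *
lid()"
```

```text
panel b=50 {70: (122.4, 18), 45: None, 30: (121.3, 6), 15: (121.8, 42), -15: (121.9, 38), -30: (121.6, 39), -45: (122.1, 40)}
left tabs {50: (127.0, 21), 24: (86.1, 13), 0: (128.7, 24), -25: (127.1, 26), -52: (129.6, 31)} front {-91: (130.8, 20), -60: (131.5, 16), -38: (131.8, 22), 0: (128.2, 32), 38: (132.1, 28), 60: (132.3, 28)} right {50: (128.9, 10), 24: (129.3, 14), 0: (129.7, 15), -25: (128.8, 11), -52: (130.8, 15)}
t 8.95 tcp [0.5588 0.061  0.1069] F [ 0.45 -0.4   0.25] tau [-8.9000e-02 -4.7932e+01  1.0382e+01 -8.5890e+00  8.0000e-03 -6.5000e-02
  2.9000e-02] M [ 0.13  -0.087 -0.049]
```

Emit:
{"api": "step_arm", "payload": {
  "motion": [
    {"dx": 0,"dy": 0,"dz": 0.05,"wx": 0,"wy": 0,"wz": 0,"claw": 0},
    {"dx": 0,"dy": 0,"dz": 0.09,"wx": 0,"wy": 0,"wz": 0,"claw": 0}
  ]
}}

```text
clock: 9.15
tool_pos: [0.5595, 0.0615, 0.1]
eef_rot: [-0.678, 0.735, -0.0, 0.001]
contact_force: [-0.8, 0.3, 0.5]
opening: 0.005
finger_force: 0.0
```

Emit:
{"api": "step_arm", "payload": {
  "motion": [
    {"dx": 0,"dy": 0,"dz": 0.03,"wx": 0,"wy": 0,"wz": 0,"claw": 0},
    {"dx": 0,"dy": 0,"dz": 0.05,"wx": 0,"wy": 0,"wz": 0,"claw": 0}
  ]
}}

```text
clock: 9.35
tool_pos: [0.5591, 0.0618, 0.0955]
eef_rot: [-0.678, 0.735, -0.0, 0.0]
contact_force: [-0.6, 0.4, 2.6]
opening: 0.006
finger_force: 0.7
```

Emit:
{"api": "step_arm", "payload": {
  "motion": [
    {"dx": 0,"dy": 0,"dz": 0.03,"wx": 0,"wy": 0,"wz": 0,"claw": 0},
    {"dx": 0,"dy": 0,"dz": 0.05,"wx": 0,"wy": 0,"wz": 0,"claw": 0}
  ]
}}

```text
clock: 9.55
tool_pos: [0.5592, 0.0618, 0.0921]
eef_rot: [-0.678, 0.735, 0.0, 0.0]
contact_force: [-2.1, 0.9, 8.3]
opening: 0.009
finger_force: 4.5
```

```bash
python3 -c "
from h import *
lid()"
```

```text
panel b=50 {70: (117.9, 8), 45: None, 30: (120.3, 3), 15: (118.4, 33), -15: (118.7, 31), -30: (118.7, 17), -45: (118.5, 43)}
left tabs {50: (122.4, 18), 24: (82.6, 6), 0: (126.0, 28), -25: (124.6, 22), -52: (127.5, 24)} front {-91: (127.1, 17), -60: (128.3, 18), -38: (128.7, 22), 0: (125.5, 31), 38: (128.5, 25), 60: (128.3, 25)} right {50: (125.8, 9), 24: (126.9, 15), 0: (127.0, 13), -25: (124.7, 11), -52: (128.0, 18)}
t 9.6 tcp [0.5592 0.0618 0.092 ] F [-1.86  1.33  7.67] tau [ 5.8300e-01 -4.5402e+01  9.7950e+00 -8.0380e+00 -8.1000e-02 -7.0100e-01
  3.0000e-03] M [0.296 0.439 0.008]
```

Emit:
{"api": "step_arm", "payload": {
  "motion": [
    {"dx": 0,"dy": 0,"dz": 0.03,"wx": 0,"wy": 0,"wz": 0,"claw": 0},
    {"dx": 0,"dy": 0,"dz": 0.05,"wx": 0,"wy": 0,"wz": 0,"claw": 0}
  ]
}}

```text
clock: 9.8
tool_pos: [0.5592, 0.0618, 0.0884]
eef_rot: [-0.678, 0.735, 0.0, 0.0]
contact_force: [-1.8, -0.4, 9.0]
opening: 0.006
finger_force: 4.5
```

Emit:
{"api": "step_arm", "payload": {
  "motion": [
    {"dx": 0,"dy": 0,"dz": 0.03,"wx": 0,"wy": 0,"wz": 0,"claw": 0},
    {"dx": 0,"dy": 0,"dz": 0.05,"wx": 0,"wy": 0,"wz": 0,"claw": 0}
  ]
}}

```text
clock: 10.0
tool_pos: [0.5592, 0.0618, 0.0848]
eef_rot: [-0.678, 0.735, 0.0, 0.001]
contact_force: [-3.1, 1.3, 17.1]
opening: 0.001
finger_force: 8.1
```

Emit:
{"api": "step_arm", "payload": {
  "motion": [
    {"dx": 0,"dy": 0,"dz": 0.02,"wx": 0,"wy": 0,"wz": 0,"claw": 0},
    {"dx": 0,"dy": 0,"dz": 0.04,"wx": 0,"wy": 0,"wz": 0,"claw": 0}
  ]
}}

```text
clock: 10.2
tool_pos: [0.5593, 0.0619, 0.0824]
eef_rot: [-0.678, 0.735, 0.0, 0.001]
contact_force: [-5.7, 2.0, 22.2]
opening: 0.007
finger_force: 11.0
```

Emit:
{"api": "step_arm", "payload": {
  "motion": [
    {"dx": 0,"dy": 0,"dz": -0.4,"wx": 0,"wy": 0,"wz": 0,"claw": 0},
    {"dx": 0,"dy": 0.4,"dz": -0.4,"wx": 0,"wy": 0,"wz": 0,"claw": 0},
    {"dx": 0,"dy": 0.95,"dz": -0.4,"wx": 0,"wy": 0,"wz": 0,"claw": 0},
    {"dx": 0,"dy": 0.95,"dz": -0.3,"wx": 0,"wy": 0,"wz": 0,"claw": 0},
    {"dx": 0,"dy": 0.95,"dz": -0.3,"wx": 0,"wy": 0,"wz": 0,"claw": 0}
  ]
}}

```text
clock: 10.7
tool_pos: [0.4823, 0.0682, 0.104]
eef_rot: [-0.678, 0.735, 0.001, -0.0]
contact_force: [0.2, 0.0, 0.6]
opening: 0.005
finger_force: 0.0
```

```bash
python3 -c "
from h import *
lid()"
```

```text
panel b=50 {70: (122.3, 23), 45: (120.7, 38), 30: (121.8, 42), 15: (121.5, 27), -15: (121.4, 11), -30: None, -45: None}
left tabs {50: (122.3, 26), 24: (125.2, 27), 0: (124.0, 26), -25: (126.7, 23), -52: (85.0, 14)} front {-91: (131.2, 17), -60: (131.4, 10), -38: None, 0: None, 38: (131.3, 10), 60: (131.7, 27)} right {50: None, 24: None, 0: None, -25: (128.5, 10), -52: (130.4, 14)}
t 10.75 tcp [0.4839 0.068  0.1043] F [0.12 0.26 0.92] tau [-1.7100e-01 -4.3689e+01  8.4670e+00 -5.6660e+00  4.2000e-02 -1.8000e-02
  2.3000e-02] M [ 0.111 -0.113  0.033]
```

Emit:
{"api": "step_arm", "payload": {
  "motion": [
    {"dx": 0,"dy": 0,"dz": 0.07,"wx": 0,"wy": 0,"wz": 0,"claw": 0},
    {"dx": 0,"dy": 0,"dz": 0.1,"wx": 0,"wy": 0,"wz": 0,"claw": 0},
    {"dx": 0,"dy": 0,"dz": 0.14,"wx": 0,"wy": 0,"wz": 0,"claw": 0}
  ]
}}

```text
clock: 11.05
tool_pos: [0.4847, 0.0677, 0.0932]
eef_rot: [-0.678, 0.735, -0.001, 0.001]
contact_force: [-0.1, 1.0, 9.9]
opening: 0.008
finger_force: 4.8
```

Emit:
{"api": "step_arm", "payload": {
  "motion": [
    {"dx": 0,"dy": 0,"dz": 0.03,"wx": 0,"wy": 0,"wz": 0,"claw": 0},
    {"dx": 0,"dy": 0,"dz": 0.07,"wx": 0,"wy": 0,"wz": 0,"claw": 0}
  ]
}}

```text
clock: 11.25
tool_pos: [0.4848, 0.0678, 0.0883]
eef_rot: [-0.678, 0.735, -0.001, 0.001]
contact_force: [-0.8, 1.8, 14.6]
opening: 0.006
finger_force: 6.7
```

Emit:
{"api": "step_arm", "payload": {
  "motion": [
    {"dx": 0,"dy": 0,"dz": 0.03,"wx": 0,"wy": 0,"wz": 0,"claw": 0},
    {"dx": 0,"dy": 0,"dz": 0.05,"wx": 0,"wy": 0,"wz": 0,"claw": 0}
  ]
}}

```text
clock: 11.45
tool_pos: [0.4848, 0.0678, 0.0845]
eef_rot: [-0.678, 0.735, -0.001, 0.001]
contact_force: [-2.3, 1.0, 17.0]
opening: 0.007
finger_force: 8.4
```

Emit:
{"api": "step_arm", "payload": {
  "motion": [
    {"dx": 0,"dy": 0,"dz": 0.02,"wx": 0,"wy": 0,"wz": 0,"claw": 0},
    {"dx": 0,"dy": 0,"dz": 0.04,"wx": 0,"wy": 0,"wz": 0,"claw": 0}
  ]
}}

```text
clock: 11.65
tool_pos: [0.4848, 0.0678, 0.0818]
eef_rot: [-0.678, 0.735, -0.0, 0.002]
contact_force: [-3.7, 0.9, 22.7]
opening: 0.005
finger_force: 11.5
```

Emit:
{"api": "step_arm", "payload": {
  "motion": [
    {"dx": 0,"dy": 0,"dz": -0.4,"wx": 0,"wy": 0,"wz": 0,"claw": 0},
    {"dx": 0.3,"dy": 0.15,"dz": -0.4,"wx": 0,"wy": 0,"wz": 0,"claw": 0},
    {"dx": 0.66,"dy": 0.31,"dz": -0.35,"wx": 0,"wy": 0,"wz": 0,"claw": 0},
    {"dx": 0.66,"dy": 0.31,"dz": -0.3,"wx": 0,"wy": 0,"wz": 0,"claw": 0},
    {"dx": 0.66,"dy": 0.31,"dz": -0.22,"wx": 0,"wy": 0,"wz": 0,"claw": 0}
  ]
}}

```text
clock: 12.15
tool_pos: [0.4549, 0.0168, 0.0977]
eef_rot: [-0.678, 0.735, -0.0, 0.0]
contact_force: [-1.2, 1.1, -0.6]
opening: 0.008
finger_force: 0.0
```

Emit:
{"api": "step_arm", "payload": {
  "motion": [
    {"dx": 0,"dy": 0,"dz": 0.04,"wx": 0,"wy": 0,"wz": 0,"claw": 0},
    {"dx": 0,"dy": 0,"dz": 0.08,"wx": 0,"wy": 0,"wz": 0,"claw": 0}
  ]
}}

```text
clock: 12.35
tool_pos: [0.4549, 0.0171, 0.0913]
eef_rot: [-0.678, 0.735, -0.0, 0.0]
contact_force: [-1.1, -2.5, 8.5]
opening: 0.008
finger_force: 4.1
```

Emit:
{"api": "step_arm", "payload": {
  "motion": [
    {"dx": 0,"dy": 0,"dz": 0.03,"wx": 0,"wy": 0,"wz": 0,"claw": 0},
    {"dx": 0,"dy": 0,"dz": 0.06,"wx": 0,"wy": 0,"wz": 0,"claw": 0}
  ]
}}

```text
clock: 12.55
tool_pos: [0.455, 0.0172, 0.0866]
eef_rot: [-0.679, 0.735, -0.0, 0.0]
contact_force: [-2.5, -1.9, 12.1]
opening: 0.003
finger_force: 5.9
```

Emit:
{"api": "step_arm", "payload": {
  "motion": [
    {"dx": 0,"dy": 0,"dz": 0.02,"wx": 0,"wy": 0,"wz": 0,"claw": 0},
    {"dx": 0,"dy": 0,"dz": 0.04,"wx": 0,"wy": 0,"wz": 0,"claw": 0}
  ]
}}

```text
clock: 12.75
tool_pos: [0.455, 0.0172, 0.0839]
eef_rot: [-0.678, 0.735, -0.0, 0.0]
contact_force: [-2.7, -1.8, 17.9]
opening: 0.004
finger_force: 9.1
```

Emit:
{"api": "step_arm", "payload": {
  "motion": [
    {"dx": 0,"dy": 0,"dz": 0.02,"wx": 0,"wy": 0,"wz": 0,"claw": 0},
    {"dx": 0,"dy": 0,"dz": 0.04,"wx": 0,"wy": 0,"wz": 0,"claw": 0}
  ]
}}

```text
clock: 12.95
tool_pos: [0.455, 0.0172, 0.0812]
eef_rot: [-0.678, 0.735, -0.0, 0.001]
contact_force: [-4.7, -0.8, 25.5]
opening: 0.008
finger_force: 12.3
```

Emit:
{"api": "step_arm", "payload": {
  "motion": [
    {"dx": 0,"dy": 0,"dz": -0.4,"wx": 0,"wy": 0,"wz": 0,"claw": 0},
    {"dx": 0.4,"dy": 0,"dz": -0.4,"wx": 0,"wy": 0,"wz": 0,"claw": 0},
    {"dx": 0.95,"dy": 0,"dz": -0.35,"wx": 0,"wy": 0,"wz": 0,"claw": 0},
    {"dx": 0.95,"dy": 0,"dz": -0.3,"wx": 0,"wy": 0,"wz": 0,"claw": 0},
    {"dx": 0.95,"dy": 0,"dz": -0.22,"wx": 0,"wy": 0,"wz": 0,"claw": 0}
  ]
}}

```text
clock: 13.45
tool_pos: [0.449, -0.0586, 0.0974]
eef_rot: [-0.678, 0.735, -0.0, 0.0]
contact_force: [0.6, 0.3, 0.1]
opening: 0.0
finger_force: 0.0
```

Emit:
{"api": "step_arm", "payload": {
  "motion": [
    {"dx": 0,"dy": 0,"dz": 0.04,"wx": 0,"wy": 0,"wz": 0,"claw": 0},
    {"dx": 0,"dy": 0,"dz": 0.08,"wx": 0,"wy": 0,"wz": 0,"claw": 0}
  ]
}}

```text
clock: 13.65
tool_pos: [0.4489, -0.058, 0.0914]
eef_rot: [-0.679, 0.734, -0.0, 0.0]
contact_force: [-1.8, -1.8, 12.2]
opening: 0.004
finger_force: 6.2
```

Emit:
{"api": "step_arm", "payload": {
  "motion": [
    {"dx": 0,"dy": 0,"dz": 0.03,"wx": 0,"wy": 0,"wz": 0,"claw": 0},
    {"dx": 0,"dy": 0,"dz": 0.06,"wx": 0,"wy": 0,"wz": 0,"claw": 0}
  ]
}}

```text
clock: 13.85
tool_pos: [0.4489, -0.0579, 0.0869]
eef_rot: [-0.679, 0.734, -0.001, 0.0]
contact_force: [-1.8, -2.5, 11.6]
opening: 0.006
finger_force: 6.1
```

Emit:
{"api": "step_arm", "payload": {
  "motion": [
    {"dx": 0,"dy": 0,"dz": 0.02,"wx": 0,"wy": 0,"wz": 0,"claw": 0},
    {"dx": 0,"dy": 0,"dz": 0.04,"wx": 0,"wy": 0,"wz": 0,"claw": 0}
  ]
}}

```text
clock: 14.05
tool_pos: [0.4489, -0.058, 0.084]
eef_rot: [-0.679, 0.734, -0.001, 0.0]
contact_force: [-3.0, -2.3, 18.5]
opening: 0.004
finger_force: 9.0
```

Emit:
{"api": "step_arm", "payload": {
  "motion": [
    {"dx": 0,"dy": 0,"dz": 0.02,"wx": 0,"wy": 0,"wz": 0,"claw": 0},
    {"dx": 0,"dy": 0,"dz": 0.03,"wx": 0,"wy": 0,"wz": 0,"claw": 0}
  ]
}}

```text
clock: 14.25
tool_pos: [0.4489, -0.058, 0.082]
eef_rot: [-0.679, 0.734, -0.001, 0.001]
contact_force: [-3.0, -1.3, 23.1]
opening: 0.003
finger_force: 11.3
```

Emit:
{"api": "step_arm", "payload": {
  "motion": [
    {"dx": 0,"dy": 0,"dz": -0.4,"wx": 0,"wy": 0,"wz": 0,"claw": 0},
    {"dx": 0.3,"dy": -0.15,"dz": -0.4,"wx": 0,"wy": 0,"wz": 0,"claw": 0},
    {"dx": 0.66,"dy": -0.3,"dz": -0.35,"wx": 0,"wy": 0,"wz": 0,"claw": 0},
    {"dx": 0.66,"dy": -0.3,"dz": -0.3,"wx": 0,"wy": 0,"wz": 0,"claw": 0},
    {"dx": 0.66,"dy": -0.3,"dz": -0.21,"wx": 0,"wy": 0,"wz": 0,"claw": 0}
  ]
}}

```text
clock: 14.75
tool_pos: [0.4683, -0.1115, 0.0971]
eef_rot: [-0.679, 0.734, 0.001, 0.0]
contact_force: [-1.0, 0.1, 0.1]
opening: 0.004
finger_force: 0.0
```

Emit:
{"api": "step_arm", "payload": {
  "motion": [
    {"dx": 0,"dy": 0,"dz": 0.04,"wx": 0,"wy": 0,"wz": 0,"claw": 0},
    {"dx": 0,"dy": 0,"dz": 0.08,"wx": 0,"wy": 0,"wz": 0,"claw": 0}
  ]
}}

```text
clock: 14.95
tool_pos: [0.4679, -0.1112, 0.0912]
eef_rot: [-0.679, 0.734, 0.001, 0.0]
contact_force: [-1.0, 0.8, 10.8]
opening: 0.006
finger_force: 5.2
```

Emit:
{"api": "step_arm", "payload": {
  "motion": [
    {"dx": 0,"dy": 0,"dz": 0.03,"wx": 0,"wy": 0,"wz": 0,"claw": 0},
    {"dx": 0,"dy": 0,"dz": 0.06,"wx": 0,"wy": 0,"wz": 0,"claw": 0}
  ]
}}

```text
clock: 15.15
tool_pos: [0.4679, -0.1112, 0.0869]
eef_rot: [-0.679, 0.734, 0.001, 0.001]
contact_force: [-0.2, -0.1, 11.3]
opening: 0.005
finger_force: 5.5
```

Emit:
{"api": "step_arm", "payload": {
  "motion": [
    {"dx": 0,"dy": 0,"dz": 0.02,"wx": 0,"wy": 0,"wz": 0,"claw": 0},
    {"dx": 0,"dy": 0,"dz": 0.04,"wx": 0,"wy": 0,"wz": 0,"claw": 0}
  ]
}}

```text
clock: 15.35
tool_pos: [0.4679, -0.1112, 0.0841]
eef_rot: [-0.679, 0.734, 0.001, 0.001]
contact_force: [-2.3, 1.3, 18.2]
opening: 0.004
finger_force: 8.8
```

Emit:
{"api": "step_arm", "payload": {
  "motion": [
    {"dx": 0,"dy": 0,"dz": 0.02,"wx": 0,"wy": 0,"wz": 0,"claw": 0},
    {"dx": 0,"dy": 0,"dz": 0.03,"wx": 0,"wy": 0,"wz": 0,"claw": 0}
  ]
}}

```text
clock: 15.55
tool_pos: [0.468, -0.1113, 0.0821]
eef_rot: [-0.679, 0.734, 0.001, 0.001]
contact_force: [-2.6, 1.3, 21.9]
opening: 0.008
finger_force: 11.0
```

Emit:
{"api": "step_arm", "payload": {
  "motion": [
    {"dx": 0,"dy": 0,"dz": -0.4,"wx": 0,"wy": 0,"wz": 0,"claw": 0},
    {"dx": 0,"dy": -0.4,"dz": -0.4,"wx": 0,"wy": 0,"wz": 0,"claw": 0},
    {"dx": 0.02,"dy": -0.96,"dz": -0.35,"wx": 0,"wy": 0,"wz": 0,"claw": 0},
    {"dx": 0.02,"dy": -0.96,"dz": -0.3,"wx": 0,"wy": 0,"wz": 0,"claw": 0},
    {"dx": 0.02,"dy": -0.96,"dz": -0.21,"wx": 0,"wy": 0,"wz": 0,"claw": 0}
  ]
}}

```text
clock: 16.05
tool_pos: [0.5445, -0.119, 0.0969]
eef_rot: [-0.679, 0.734, 0.001, 0.0]
contact_force: [-0.5, -0.4, 0.3]
opening: 0.0
finger_force: 0.0
```

Emit:
{"api": "step_arm", "payload": {
  "motion": [
    {"dx": 0,"dy": 0,"dz": 0.04,"wx": 0,"wy": 0,"wz": 0,"claw": 0},
    {"dx": 0,"dy": 0,"dz": 0.08,"wx": 0,"wy": 0,"wz": 0,"claw": 0}
  ]
}}

```text
clock: 16.25
tool_pos: [0.5431, -0.1193, 0.0915]
eef_rot: [-0.678, 0.735, 0.001, 0.0]
contact_force: [-0.7, 3.9, 10.3]
opening: 0.002
finger_force: 5.4
```

Emit:
{"api": "step_arm", "payload": {
  "motion": [
    {"dx": 0,"dy": 0,"dz": 0.03,"wx": 0,"wy": 0,"wz": 0,"claw": 0},
    {"dx": 0,"dy": 0,"dz": 0.06,"wx": 0,"wy": 0,"wz": 0,"claw": 0}
  ]
}}

```text
clock: 16.45
tool_pos: [0.5432, -0.1193, 0.0874]
eef_rot: [-0.678, 0.735, 0.001, 0.001]
contact_force: [-1.7, 2.1, 11.2]
opening: 0.006
finger_force: 5.6
```

Emit:
{"api": "step_arm", "payload": {
  "motion": [
    {"dx": 0,"dy": 0,"dz": 0.02,"wx": 0,"wy": 0,"wz": 0,"claw": 0},
    {"dx": 0,"dy": 0,"dz": 0.04,"wx": 0,"wy": 0,"wz": 0,"claw": 0}
  ]
}}

```text
clock: 16.65
tool_pos: [0.5432, -0.1193, 0.0846]
eef_rot: [-0.678, 0.735, 0.001, 0.001]
contact_force: [-1.7, 3.4, 17.6]
opening: 0.004
finger_force: 8.3
```

Emit:
{"api": "step_arm", "payload": {
  "motion": [
    {"dx": 0,"dy": 0,"dz": 0.02,"wx": 0,"wy": 0,"wz": 0,"claw": 0},
    {"dx": 0,"dy": 0,"dz": 0.03,"wx": 0,"wy": 0,"wz": 0,"claw": 0}
  ]
}}

```text
clock: 16.85
tool_pos: [0.5432, -0.1193, 0.0828]
eef_rot: [-0.678, 0.735, 0.001, 0.001]
contact_force: [-2.6, 3.5, 21.0]
opening: 0.001
finger_force: 10.4
```

Emit:
{"api": "step_arm", "payload": {
  "motion": [
    {"dx": 0,"dy": 0,"dz": -0.5,"wx": 0,"wy": 0,"wz": 0,"claw": 0},
    {"dx": 0,"dy": 0,"dz": -1,"wx": 0,"wy": 0,"wz": 0,"claw": 0},
    {"dx": 0,"dy": 0,"dz": -1,"wx": 0,"wy": 0,"wz": 0,"claw": 0}
  ]
}}

```text
clock: 17.15
tool_pos: [0.5455, -0.1223, 0.1651]
eef_rot: [-0.678, 0.735, -0.003, 0.002]
contact_force: [1.1, -0.9, -0.1]
opening: 0.007
finger_force: 0.0
```

Emit:
{"api": "step_arm", "payload": {
  "motion": [
    {"dx": 0,"dy": 0,"dz": -0.5,"wx": 0,"wy": 0,"wz": 0,"claw": 0},
    {"dx": 0,"dy": 0,"dz": -1,"wx": 0,"wy": 0,"wz": 0,"claw": 0},
    {"dx": 0,"dy": 0,"dz": -1,"wx": 0,"wy": 0,"wz": 0,"claw": 0}
  ]
}}

```text
clock: 17.45
tool_pos: [0.5457, -0.1222, 0.2446]
eef_rot: [-0.678, 0.735, -0.003, 0.002]
contact_force: [1.6, -0.1, -0.3]
opening: 0.005
finger_force: 0.0
```

```bash
python3 -c "
from h import *
x,y,z,p=lid();lid()
c=cv2.resize(p[130:260,260:400],None,fx=5,fy=4.6);cv2.imwrite('pics/s6.png',cv2.resize(p[130:250,260:400],None,fx=5,fy=5)[...,::-1])
for n,a,b in [('lr',24,91),('lf',-52,91),('fl',-76,38),('fr',-76,-38),('rf',-52,-91),('rr',24,-91)]:
  w,h=((28,9) if abs(b)>80 else (9,28)); m=(abs(x-a)<w)&(abs(y-b)<h)&(z>110)&(z<145); print(n,m.sum(),np.percentile(z[m],[30,50,70,90]).round(1))
"
```

```text
panel b=50 {70: (122.1, 35), 45: (120.5, 31), 30: (121.7, 37), 15: (121.4, 42), -15: (122.0, 41), -30: (122.0, 42), -45: (121.5, 43)}
left tabs {50: (121.6, 25), 24: (124.7, 29), 0: (123.0, 30), -25: (120.7, 27), -52: (123.6, 31)} front {-91: (125.3, 20), -60: (124.8, 16), -38: (125.3, 24), 0: (121.5, 32), 38: (125.3, 25), 60: (125.0, 26)} right {50: (123.4, 12), 24: (125.2, 15), 0: (124.7, 13), -25: (122.3, 12), -52: (125.2, 15)}
t 17.5 tcp [ 0.5444 -0.1211  0.2422] F [ 0.57  0.82 -1.14] tau [-1.1000e-02 -4.5759e+01  1.0172e+01 -1.4651e+01  1.5300e-01  1.8000e-02
 -7.8000e-02] M [ 0.126 -0.027  0.001]
panel b=50 {70: (121.9, 33), 45: (120.2, 33), 30: (121.6, 40), 15: (121.4, 38), -15: (121.3, 42), -30: (122.5, 43), -45: (121.8, 43)}
left tabs {50: (121.9, 22), 24: (123.9, 29), 0: (123.4, 26), -25: (121.2, 23), -52: (124.6, 28)} front {-91: (125.1, 17), -60: (124.9, 19), -38: (125.1, 22), 0: (121.1, 28), 38: (125.2, 25), 60: (125.3, 29)} right {50: (122.7, 9), 24: (125.1, 13), 0: (124.9, 13), -25: (123.4, 12), -52: (124.6, 15)}
t 17.55 tcp [ 0.5435 -0.1202  0.2406] F [ 0.21  0.47 -0.54] tau [ 2.0700e-01 -4.5666e+01  1.0148e+01 -1.4433e+01  1.0400e-01 -9.2000e-02
 -1.7000e-02] M [ 0.118 -0.083 -0.043]
lr 106 [124.  124.7 125.5 126.6]
lf 121 [124.1 124.9 125.6 126.7]
fl 124 [124.3 124.8 125.6 126.7]
fr 105 [124.2 125.1 125.5 126.9]
rf 91 [124.4 125.2 125.9 126.8]
rr 86 [124.  124.9 125.6 126.9]
```

View pics/s6.png

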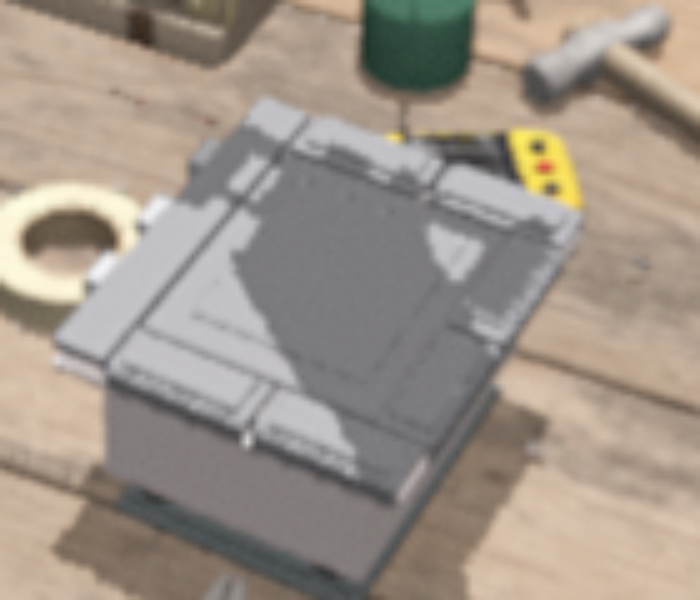

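The crop shows the lid flat. All six sections measure within 0.5 mm of each other, 3 mm above the panel, so they are home. The arm is clear, so I'm handing in.

```bash
python3 -c "
from h import *
print(workorder.finish_job())"
```

```text
the job is handed in; nothing more can be done
None
```

The job is handed in: the lid is shut and all six rim sections measured fully home (tops 3 mm above the panel). The highest push read was about 26 N, and the arm is clear of the tub; I did not re-measure the pliers, tape or multimeter at the end.

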